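# Sweep the plaster scraps off the casting board into the scrap pan

### The arm

A 6-joint arm with a two-finger parallel gripper is mounted at the origin on the work surface. World frame = base frame: x ahead of the robot, y to its left, z up, the work surface at z = 0. Lengths are in mm, angles in degrees, forces in N, time in s.
With the tool pointing down it reaches from about 275 to 850 mm from the base axis. Payload 5.2 kg.
Tool frame: the origin (TCP) lies midway between the tips of the shut fingers; the grasp point (between the pads) lies 19 mm behind it (env.grasp_offset is the distance from the TCP to the grasp point, in mm); z points along the fingers, x is the direction in which the jaws open and shut, and the axes are right-handed (so a half turn about z gives the same grasp; the last joint's range is limited). The gripper opens to 85 mm and grips with 20 to 120 N. Pads are 22 mm wide; open, the fingers measure 114 mm over their backs; the gripper's body (76 mm by 85 mm) begins 54 mm behind the grasp point. The pads swing forward as they close: fully open they stand 13 mm farther back than shut.
Start: joints at [53.182, 14.817, 87.949, -0, 77.235, -11.62], TCP at [234.147, 497.675, 199.91] pointing down, gripper open.
Joint ranges: [-179.93, 179.93], [-52.35, 119.4], [10.71, 147.94], [-69.91, 249.91], [12.55, 155.21], [-178.61, 178.61]. Speed limits (degrees/s): [147.25, 147.25, 180, 180, 180, 180].

### API

Orientations are given as a 3x3 rotation matrix whose columns are the frame's x, y, z axes.
In Python, from rig import telemetry, cams, env gives the robot as it stands.
- The arm moves only by the shell command python3 -m crank 'ROWS' [OPENING] [FORCE]. ROWS is JSON, a list of rows, each an object with "dp": the shift along the tool's x, y, z in m, a list of three; "angular": the turn, a rotation vector about the tool's x, y, z in rad, a list of three. In form: [{"dp": [tx, ty, tz], "angular": [ax, ay, az]}, ...]. A call has 1 to 20 rows; each row is the pose to reach, as a shift and turn from the pose commanded when the call began, along the tool's axes at that moment; what a row does not reach only later rows make up. A row lasts 1/10 s, in which the tool goes at most 50 mm and 8.59 degrees, less where a joint would pass 70% of its speed; a pose out of reach is approached as far as the arm can. A call with a gripper value outside its range is refused whole. OPENING is the closure, from 0 (fully open) to 1 (shut), set as the call begins (- or left out, the last holds). The fingers move at their own pace and stop on an object; FORCE is the grip in N (left out, the last holds). Time passes only in rows, so rows that repeat a pose let the fingers close. It gives the time, the measured TCP pose, the force and the opening at its end, in the units of the state.
- telemetry.read_state(): the state, without advancing time (a new reading comes with each control period).
- cams.get_image(name): name is "scene" or "side" or "wrist"; returns a dict with "img" (384x512x3 uint8, red, green, blue), "camera_matrix" (3x3 intrinsics, pixels), "R" (3x3) and "t" (3): a world point X has camera coordinates R X + t. Camera axes: x right, y down, z forward; pixel columns grow to the right and rows downward; lengths in mm; the calibration is good to about 2 mm. A picture is of the moment at which its call begins. There is no depth.
- env.hand_in(): hands the job in, once; it reports no verdict.
Trained networks look in the newest picture that a camera, given by its name, has taken for a name from the list of things; names that differ only in an ending like _2 or _b are one class to them, and where a whole thing is asked for, a point or a joint stands for the part that bears it (a point fixed in the world has none). Each returns a list of dicts, best first, with "score" (0 to 1); they miss things now and then, are a little off and sometimes report something else, mostly with a low value. They report only what shows in the picture. A call takes as long as a camera call.
- cams.spot_in(camera, thing): "rect" ([left, top, width, height] in pixels, round what is visible of it).
- cams.place_of(camera, thing): "point" ([row, column] in pixels: a listed point, or the origin of a listed thing).
The state is a dict: "time_s": time; "q": joint angles; "dq": joint speeds; "joint_torque": joint torques, N m; "position": TCP position; "ee_rot": TCP orientation; "wrist_force": force on the tool from outside, world axes, zero at the start; "moment": the same for the moment, N m; "finger_gap": finger opening in mm.
Only numpy, scipy, OpenCV 4.12 (cv2) and the standard library are available. Lean on these libraries where they do the work, as an engineer would, in place of code of your own. Each camera call takes 0.05 s, during which the arm holds its last target. There are 200 camera calls.

### The job

Clear the casting board: with closed fingers, push the three cream-white broken plaster scraps across the board and off its far edge, so that all three come to rest in the dark scrap pan behind it. Sweep them, do not pick them up, and leave the two terracotta-coloured finished castings (the rosette and the finial) standing on the board where they are, and everything else on the bench undisturbed.

Things in the scene. Friction and masses are not known exactly. Their poses are not given: they have to be found in the camera images.
- board: Fixed dark wooden casting board, 200 mm (its x) by 460 mm (its y), flat top without a rim 36 mm above the bench. Origin on the bench under its centre; its x points away from the robot, towards the scrap pan, so the far edge is at x = +100 mm. The scraps and castings lie in one row along its y, about 85 mm apart (65 mm at least), in any order, at x between -50 and +5 mm
- pan: Fixed dark steel scrap pan on the bench, right against the board's far edge and parallel to it, 120 mm (its x) by 480 mm (its y). Floor 3 mm thick, so a scrap drops 33 mm into it from the board; walls 4 mm thick and 60 mm high on the far side and both ends, open towards the board. A steel grip stands 27 mm out from its far wall. Origin on the bench under its centre, axes as the board's; it may be offset along y by up to 12 mm from the board's centre
- scrap1: Broken bit of plaster moulding, cream-white, irregular flat block, 46 x 34 x 14 mm, loose on the board, any yaw, about 25 g. Origin at the centre of the block, 7 mm above the surface it lies on; z up. Slides when pushed from the side
- scrap2: Broken bit of plaster moulding, cream-white, irregular flat block, 40 x 38 x 14 mm, loose on the board, any yaw, about 25 g. Origin at the centre of the block, 7 mm above the surface it lies on; z up. Slides when pushed from the side
- scrap3: Broken bit of plaster moulding, cream-white, irregular flat block, 40 x 36 x 14 mm, loose on the board, any yaw, about 25 g. Origin at the centre of the block, 7 mm above the surface it lies on; z up. Slides when pushed from the side
- rosette: Finished casting, terracotta-coloured round flower disc, 48 mm across, 19 mm high, loose on the board; to be left alone. Origin at the centre of its underside, z up
- finial: Finished casting, terracotta-coloured small turned knob standing on a round foot 42 mm across, 47 mm high, loose on the board; to be left alone. Origin at the centre of its underside, z up
- tin: Brass-coloured tin, 84 mm across, 100 mm high, standing on the bench left of the board. Origin at the centre of its underside
- jar: White jar with black cap, 54 mm across, 85 mm high, standing on the bench left of the board. Origin at the centre of its underside
- bowl: Green mixing bowl, 120 mm across, 55 mm high, on the bench right of the board. Origin at the centre of its underside
- brush: Brush lying on the bench right of the board, handle towards the robot. Origin on its underside, x along its length

How it is judged (in metres and radians):
At the end, for the whole second after the job is handed in: The centre of each of the three scraps is inside the pan's outline and less than 36 mm above the bench, and the scraps are at rest; rosette and finial still upright within 15 mm of where they stood; tin, jar, bowl and brush within 20 mm of where they stood (x of scrap1 in the frame of pan between -0.06 and 0.058 m and y of scrap1 in the frame of pan between -0.237 and 0.237 m and height (world z) of each of scrap1, scrap2, scrap3 below 0.036 m and linear speed of each of scrap1, scrap2, scrap3 below 0.02 m/s and x of scrap2 in the frame of pan between -0.06 and 0.058 m and y of scrap2 in the frame of pan between -0.237 and 0.237 m and x of scrap3 in the frame of pan between -0.06 and 0.058 m and y of scrap3 in the frame of pan between -0.237 and 0.237 m and distance of each of rosette, finial from where it was at the start of the episode below 0.015 m and angle between each of rosette, finial's own z axis and vertical below 0.2 rad and distance of each of tin, jar, bowl, brush from where it was at the start of the episode below 0.02 m); the robot touches nothing.
It fails at once if a scrap is lifted (its centre more than 23 mm above where it lies on the board) (height (world z) of any of scrap1, scrap2, scrap3 above 0.066 m).
It fails at once if the rosette or the finial is shifted more than 15 mm or tipped (distance of any of rosette, finial from where it was at the start of the episode above 0.015 m or angle between any of rosette, finial's own z axis and vertical above 0.3 rad).
It fails at once if the tin, jar, bowl or brush is shifted more than 20 mm (distance of any of tin, jar, bowl, brush from where it was at the start of the episode above 0.02 m).
It also fails if it takes over 64 s, if anything falls off the work surface, if the arm or the gripper's body presses on something with over 40 N, if the wrist force passes 120 N, or if a joint passes its speed limit or range.

## Working session

There is one attempt and no reset: what is moved stays moved. The work goes in short steps, Python scripts to look and compute and a shell command to move; the robot and the scene stay as the last step left them, time stands still between calls to the robot, and variables do not carry over. Pictures are saved under pics/ and viewed, about 8 in all and at most 12, crops included, and the job is handed in when it is done.

```bash
mkdir -p pics; ls; python3 - <<'E'
from rig import telemetry,cams,env
import cv2,numpy as np
s=telemetry.read_state();print({k:np.round(v,3).tolist() for k,v in s.items()})
ims=[]
for n in("scene","side"):
    d=cams.get_image(n);cv2.imwrite(f"pics/{n}0.png",d["img"][:,:,::-1])
    K,R,t=[np.array(d[k],float) for k in("camera_matrix","R","t")];print(n,np.round(-R.T@t),np.round(K[0,0]))
    for th in("board","pan","scrap1","scrap2","scrap3","rosette","finial","tin","jar","bowl","brush"):
        for r in cams.place_of(n,th)[:4]:
            v,u=r["point"];z={"scrap":43,"roset":36,"finia":36}.get(th[:5],0)
            ray=R.T@np.linalg.inv(K)@[u,v,1];c=-R.T@t;X=c+ray*(z-c[2])/ray[2]
            print(th,round(r["score"],2),np.round([u,v]),np.round(X[:2]))
E
```

```text
pics
{'time_s': 0.0, 'q': [53.181, 14.858, 88.012, -0.0, 77.235, -11.62], 'dq': [0.071, 0.038, 0.007, 0.049, -0.058, -0.035], 'joint_torque': [-0.0, -44.603, -29.057, -0.0, 0.012, 0.0], 'position': [233.795, 497.178, 199.079], 'ee_rot': [[0.426, 0.905, -0.001], [0.905, -0.426, -0.001], [-0.002, -0.0, -1.0]], 'wrist_force': [0.21, -0.555, 0.888], 'moment': [-0.03, -0.005, 0.027], 'finger_gap': 85.574}
scene [ 883. -579. 1197.] 408.0
board 0.68 [237. 216.] [507. -57.]
pan 0.63 [279. 242.] [673. -68.]
scrap1 0.68 [243. 185.] [478.  34.]
scrap1 0.59 [264. 165.] [495. 141.]
scrap1 0.58 [233. 198.] [476. -27.]
scrap2 0.68 [243. 185.] [478.  34.]
scrap2 0.59 [264. 165.] [495. 141.]
scrap2 0.58 [233. 198.] [476. -27.]
scrap3 0.68 [243. 185.] [478.  34.]
scrap3 0.59 [264. 165.] [495. 141.]
scrap3 0.58 [233. 198.] [476. -27.]
rosette 0.69 [233. 201.] [480. -33.]
rosette 0.55 [216. 224.] [ 479. -132.]
tin 0.74 [294. 117.] [467. 426.]
jar 0.83 [324. 141.] [618. 378.]
jar 0.42 [134. 293.] [ 381. -434.]
bowl 0.79 [200. 338.] [ 625. -442.]
brush 0.76 [132. 292.] [ 374. -435.]
side [ 484. -991.  963.] 458.0
pan 0.92 [298. 222.] [670. -71.]
scrap1 0.72 [225. 183.] [464.  75.]
scrap1 0.69 [227. 207.] [468. -32.]
scrap1 0.51 [237. 172.] [502. 124.]
scrap2 0.72 [225. 183.] [464.  75.]
scrap2 0.69 [227. 207.] [468. -32.]
scrap2 0.51 [237. 172.] [502. 124.]
scrap3 0.72 [225. 183.] [464.  75.]
scrap3 0.69 [227. 207.] [468. -32.]
scrap3 0.51 [237. 172.] [502. 124.]
rosette 0.48 [235. 232.] [ 486. -126.]
finial 0.57 [233. 257.] [ 477. -216.]
tin 0.63 [223. 134.] [463. 401.]
jar 0.87 [267. 131.] [625. 401.]
bowl 0.91 [301. 338.] [ 622. -438.]
bowl 0.59 [222. 135.] [460. 391.]
brush 0.89 [200. 348.] [ 390. -444.]
```

View pics/scene0.png

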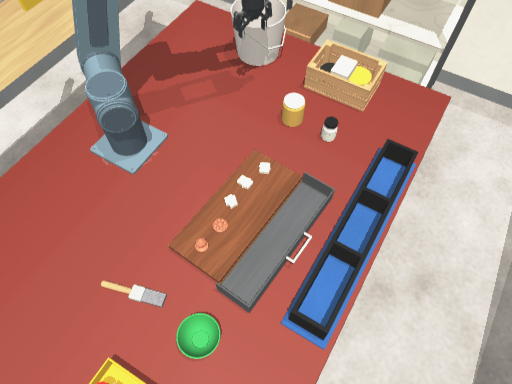

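View pics/side0.png

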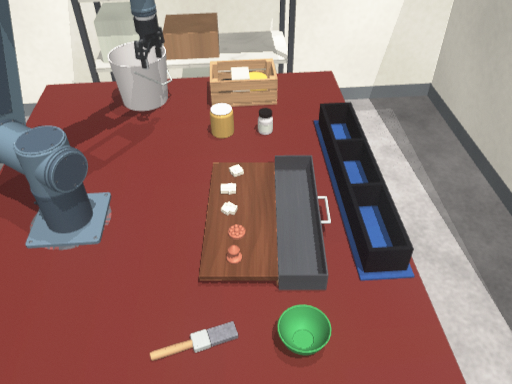

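The scene shows the three scraps in a row at (264,168), (245,182) and (231,201), then the rosette at (220,226) and the finial at (201,244). The pan is behind the board. The side view shows the same order. Next I'll segment to get positions and the board's yaw.

```bash
cat > h.py <<'E'
from rig import telemetry,cams,env
import cv2,numpy as np
def get(n):
    d=cams.get_image(n);return d["img"],[np.array(d[k],float) for k in("camera_matrix","R","t")]
def w(c,u,v,z):
    K,R,t=c;ray=R.T@np.linalg.inv(K)@[u,v,1];o=-R.T@t;return (o+ray*(z-o[2])/ray[2])[:2]
def blobs(m,lo,hi):
    n,l,s,c=cv2.connectedComponentsWithStats(m.astype(np.uint8))
    return [(c[i],s[i]) for i in range(1,n) if lo<s[i][4]<hi]
E
python3 - <<'E'
from h import *
box={"scene":(150,290,140,285),"side":(200,282,155,280)}
for n in box:
    im,c=get(n);a,b,t,d=box[n];roi=np.zeros(im.shape[:2],bool);roi[t:d,a:b]=1
    hsv=cv2.cvtColor(im,cv2.COLOR_RGB2HSV)
    W=roi&(hsv[...,2]>150)&(hsv[...,1]<70)
    T=roi&(hsv[...,2]>140)&(hsv[...,1]>100)&(im[...,0]>150)
    for nm,m,z in(("white",W,45),("terra",T,46)):
        for ce,s in blobs(m,12,400):
            print(n,nm,np.round(ce),s.tolist(),np.round(w(c,*ce,z)),)
im,c=get("scene")
for p in((258,152),(300,172),(171,247),(218,278)):print("sc",np.round(w(c,*p,36)))
im,c=get("side")
for p in((214,163),(273,163),(203,274),(276,275)):print("si",np.round(w(c,*p,36)))
for p in((275,157),(313,157),(277,285),(327,284)):print("pan",np.round(w(c,*p,60)))
E
```

```text
scene white [154. 144.] [150, 140, 13, 14, 99] [116.  17.]
scene white [264. 167.] [259, 162, 11, 12, 117] [502. 131.]
scene white [245. 182.] [237, 175, 16, 14, 144] [475.  48.]
scene white [231. 201.] [224, 194, 14, 15, 131] [474. -39.]
scene white [288. 258.] [286, 256, 4, 5, 14] [ 729. -120.]
scene terra [283. 276.] [270, 262, 20, 23, 270] [ 743. -177.]
side white [236. 170.] [229, 164, 15, 13, 133] [501. 131.]
side white [228. 188.] [220, 183, 16, 12, 166] [472.  47.]
side white [229. 208.] [221, 201, 17, 14, 171] [472. -40.]
side terra [215. 162.] [212, 162, 7, 2, 13] [435. 174.]
side terra [245. 202.] [245, 193, 2, 20, 30] [521. -19.]
side terra [236. 231.] [227, 224, 19, 16, 222] [ 490. -134.]
side terra [261. 240.] [260, 229, 4, 21, 48] [ 555. -170.]
side terra [221. 252.] [219, 235, 5, 30, 62] [ 446. -203.]
side terra [257. 248.] [257, 242, 2, 12, 16] [ 542. -197.]
side terra [234. 254.] [227, 245, 15, 19, 207] [ 480. -214.]
side terra [263. 267.] [262, 261, 2, 13, 14] [ 551. -263.]
sc [447. 184.]
sc [615. 184.]
sc [ 402. -268.]
sc [ 581. -278.]
si [431. 185.]
si [622. 167.]
si [ 399. -264.]
si [ 582. -282.]
pan [628. 168.]
pan [750. 156.]
pan [ 579. -330.]
pan [ 698. -337.]
```

```bash
python3 -m crank '[{"dp":[0,0,-0.04],"angular":[0,0,0]},{"dp":[0,0,-0.08],"angular":[0,0,0]},{"dp":[0,0,-0.12],"angular":[0,0,0]},{"dp":[0,0,-0.12],"angular":[0,0,0]}]' 1 60
```

```text
time_s: 1.8
position: [235.7, 499.8, 326.4]
ee_rot: [[0.426, 0.905, 0.007], [0.905, -0.426, 0.009], [0.011, 0.002, -1.0]]
wrist_force: [0.1, 0.2, 0.3]
finger_gap: 28.7
```

Board yaw is about -5°, so the push direction is about (0.996, -0.087). Next I'll move above and behind the first scrap at (502,131), turning the tool to square up with the board.

```bash
python3 -m crank '[{"dp":[-0.239,0.347,0.05],"angular":[0,0,-0.352]},{"dp":[-0.239,0.347,0.05],"angular":[0,0,-0.352]},{"dp":[-0.239,0.347,0.05],"angular":[0,0,-0.352]},{"dp":[-0.239,0.347,0.05],"angular":[0,0,-0.352]},{"dp":[-0.239,0.347,0.05],"angular":[0,0,-0.352]},{"dp":[-0.239,0.347,0.05],"angular":[0,0,-0.352]},{"dp":[-0.239,0.347,0.05],"angular":[0,0,-0.352]},{"dp":[-0.239,0.347,0.05],"angular":[0,0,-0.352]},{"dp":[-0.239,0.347,0.05],"angular":[0,0,-0.352]},{"dp":[-0.239,0.347,0.05],"angular":[0,0,-0.352]},{"dp":[-0.239,0.347,0.05],"angular":[0,0,-0.352]},{"dp":[-0.239,0.347,0.05],"angular":[0,0,-0.352]},{"dp":[-0.239,0.347,0.05],"angular":[0,0,-0.352]}]' 1
python3 - <<'E'
from h import *
im,c=get("wrist");cv2.imwrite("pics/w1.png",im[:,:,::-1]);print(telemetry.read_state()["time_s"])
hsv=cv2.cvtColor(im,cv2.COLOR_RGB2HSV)
for ce,s in blobs((hsv[...,2]>150)&(hsv[...,1]<70),150,20000):print(np.round(ce),s,np.round(w(c,*ce,47)))
E
```

```text
time_s: 3.1
position: [445.8, 134.8, 270.1]
ee_rot: [[0.086, 0.996, 0.0], [0.996, -0.086, 0.0], [0.0, 0.0, -1.0]]
wrist_force: [-0.0, -0.5, 0.5]
finger_gap: -0.3
3.15
[502. 159.] [ 488  124   24   67 1152] [475. 428.]
[186. 182.] [ 170  162   34   40 1128] [471.  50.]
[116. 187.] [  97  167   40   40 1030] [470. -36.]
[257. 198.] [237 178  40  39 939] [498. 134.]
[459. 255.] [ 435  235   60   51 1490] [599. 389.]
```

View pics/w1.png

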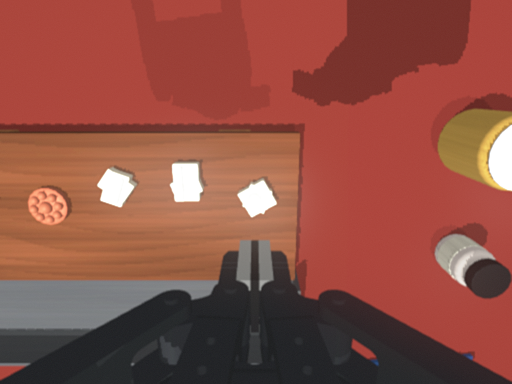

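The wrist view shows the board squared up in the image, with scraps at (257,198), (186,182) and (116,187) and the rosette at (48,206). That agrees with the other cameras, so I'll descend behind the first scrap.

```bash
python3 -m crank '[{"dp":[0.003,0,0.05],"angular":[0,0,0]},{"dp":[0.003,0,0.1],"angular":[0,0,0]},{"dp":[0.003,0,0.15],"angular":[0,0,0]},{"dp":[0.003,0,0.19],"angular":[0,0,0]},{"dp":[0.003,0,0.215],"angular":[0,0,0]},{"dp":[0.003,0,0.226],"angular":[0,0,0]},{"dp":[0.003,0,0.227],"angular":[0,0,0]},{"dp":[0.003,0,0.227],"angular":[0,0,0]}]'
```

```text
time_s: 3.95
position: [447.6, 137.1, 44.0]
ee_rot: [[0.087, 0.996, 0.002], [0.996, -0.087, 0.0], [0.0, 0.002, -1.0]]
wrist_force: [0.0, -0.7, 0.1]
finger_gap: -0.1
```

```bash
python3 -m crank '[{"dp":[0,0.006,0.001],"angular":[0,0,0]},{"dp":[0,0.012,0.001],"angular":[0,0,0]},{"dp":[0,0.018,0.001],"angular":[0,0,0]},{"dp":[0,0.024,0.001],"angular":[0,0,0]},{"dp":[0,0.03,0.001],"angular":[0,0,0]},{"dp":[0,0.036,0.001],"angular":[0,0,0]},{"dp":[0,0.042,0.001],"angular":[0,0,0]},{"dp":[0,0.048,0.001],"angular":[0,0,0]},{"dp":[0,0.054,0.001],"angular":[0,0,0]},{"dp":[0,0.06,0.001],"angular":[0,0,0]},{"dp":[0,0.066,0.001],"angular":[0,0,0]},{"dp":[0,0.072,0.001],"angular":[0,0,0]},{"dp":[0,0.078,0.001],"angular":[0,0,0]},{"dp":[0,0.084,0.001],"angular":[0,0,0]},{"dp":[0,0.09,0.001],"angular":[0,0,0]},{"dp":[0,0.096,0.001],"angular":[0,0,0]},{"dp":[0,0.102,0.001],"angular":[0,0,0]},{"dp":[0,0.108,0.001],"angular":[0,0,0]},{"dp":[0,0.114,0.001],"angular":[0,0,0]},{"dp":[0,0.12,0.001],"angular":[0,0,0]}]'
python3 - <<'E'
from h import *
im,c=get("side");cv2.imwrite("pics/s1.png",cv2.resize(im[130:300,180:350],None,fx=3.5,fy=3.5)[:,:,::-1])
E
```

```text
time_s: 5.95
position: [566.7, 126.1, 41.9]
ee_rot: [[0.088, 0.996, -0.0], [0.996, -0.088, -0.0], [-0.0, -0.0, -1.0]]
wrist_force: [-0.2, 0.5, -0.2]
finger_gap: 0.3
```

View pics/s1.png

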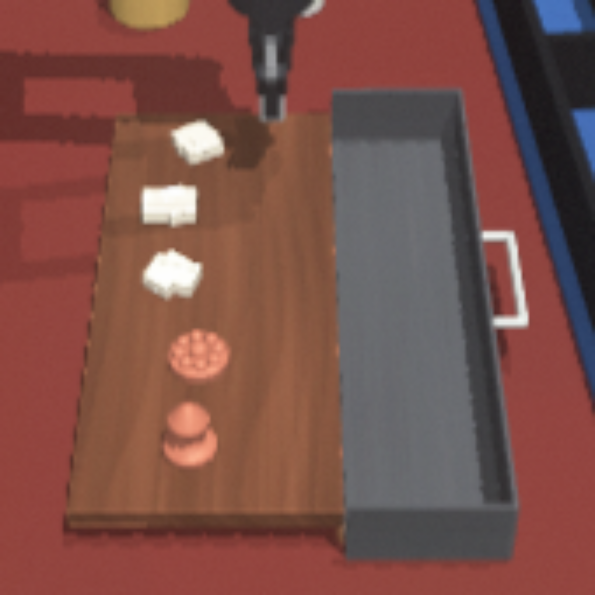

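The push missed. In the crop the fingertips are at (272,120), and the scrap at (197,142) hasn't moved. The finger's shadow falls apart from the tip, so I'll check the reported TCP against the images.

```bash
python3 - <<'E'
from h import *
s=telemetry.read_state();p=np.array(s["position"]);print(np.round(p,1),np.round(s["q"],2))
tiles=[]
for n in("scene","side"):
    im,(K,R,t)=get(n);im=im.copy()
    pts=[K@(R@(p+[0,0,dz])+t) for dz in(0,50,100)]
    uv=[q[:2]/q[2] for q in pts];print(n,np.round(uv,1).tolist())
    u,v=uv[0].astype(int);cr=im[v-60:v+40,u-50:u+50];cr=cv2.resize(cr,None,fx=4,fy=4,interpolation=cv2.INTER_CUBIC)
    for q in uv:cv2.circle(cr,(int((q[0]-u+50)*4),int((q[1]-v+60)*4)),4,(0,255,0),-1)
    tiles.append(cr)
cv2.imwrite("pics/cmp.png",np.hstack(tiles)[:,:,::-1])
E
```

```text
[567.8 125.9  42. ] [  1.53  26.42  94.87  -0.    58.63 -83.43]
scene [[280.0, 177.2], [280.9, 168.8], [281.8, 159.9]]
side [[257.3, 170.6], [257.2, 158.1], [257.1, 145.0]]
```

View pics/cmp.png

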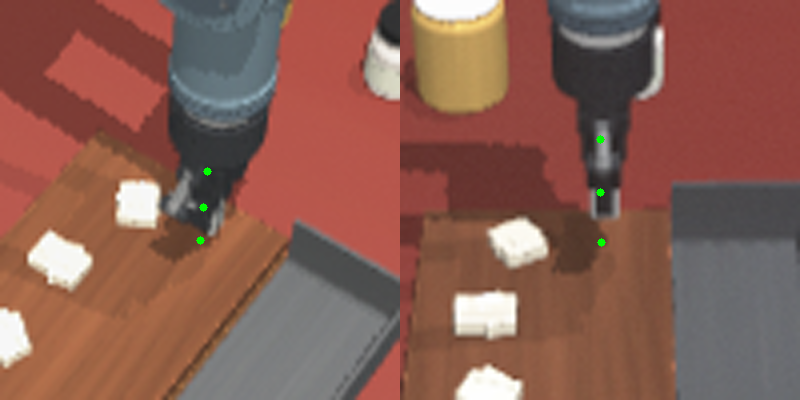

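```bash
python3 - <<'E'
from h import *
im,c=get("wrist");s=telemetry.read_state()
K,R,t=c
for p in (np.array(s["position"]),np.array(s["position"])+[0,0,25]):
    q=K@(R@p+t);print(np.round(q[:2]/q[2]),np.round(-R.T@t))
print(s["finger_gap"],s["wrist_force"])
cv2.imwrite("pics/w2.png",im[:,:,::-1])
hsv=cv2.cvtColor(im,cv2.COLOR_RGB2HSV)
for ce,b in blobs((hsv[...,2]>150)&(hsv[...,1]<70),150,20000):print(np.round(ce),b,np.round(w(c,*ce,47)))
E
```

```text
[253. 229.] [492. 134. 216.]
[253. 250.] [492. 134. 216.]
-0.2791042093812991 [0.14853746 0.25522682 0.22396913]
[69. 56.] [  27    2   88  109 7317] [470.  49.]
[257. 103.] [ 207   52   99  102 5765] [498. 134.]
```

View pics/w2.png

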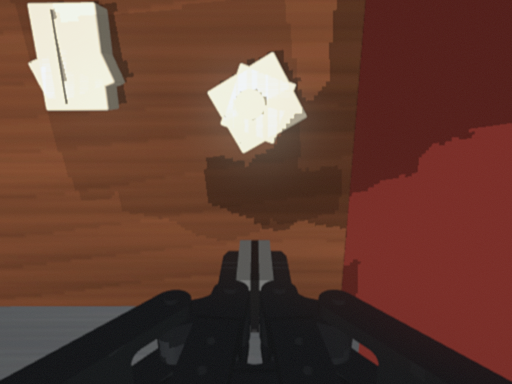

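The fingers are shut and the arm pose agrees with the scraps seen by the wrist camera. The tips, though, end about 25 mm above the reported TCP: row 240 in the wrist view, and about 6 px high in the side view. I'll estimate that offset, go back behind the scrap, and approach the board gently while watching the force.

```bash
python3 - <<'E'
from h import *
s=telemetry.read_state();p=np.array(s["position"])
for n in("wrist","side","scene"):
    im,(K,R,t)=get(n)
    for h in(0,15,20,25,30,35):
        r=[]
        for dx,dy in((-11,0),(0,-8),(11,0)):
            q=K@(R@(p+[dx,dy,h])+t);r.append(np.round(q[:2]/q[2],1).tolist())
        print(n,h,r)
E
python3 -m crank '[{"dp":[0,0,-0.02],"angular":[0,0,0]},{"dp":[0,-0.04,-0.02],"angular":[0,0,0]},{"dp":[0,-0.08,-0.02],"angular":[0,0,0]},{"dp":[0,-0.12,-0.02],"angular":[0,0,0]},{"dp":[0,-0.12,-0.02],"angular":[0,0,0]},{"dp":[0,-0.12,0.003],"angular":[0,0,0]},{"dp":[0,-0.12,0.012],"angular":[0,0,0]},{"dp":[0,-0.12,0.015],"angular":[0,0,0]},{"dp":[0,-0.12,0.015],"angular":[0,0,0]}]'
```

```text
wrist 0 [[251.3, 211.7], [238.8, 231.4], [254.8, 248.1]]
wrist 15 [[251.0, 221.9], [237.5, 243.0], [254.8, 260.9]]
wrist 20 [[250.9, 225.7], [237.0, 247.3], [254.8, 265.6]]
wrist 25 [[250.8, 229.8], [236.5, 251.9], [254.8, 270.6]]
wrist 30 [[250.7, 234.0], [236.0, 256.7], [254.8, 275.9]]
wrist 35 [[250.6, 238.6], [235.4, 261.8], [254.8, 281.5]]
side 0 [[253.3, 170.8], [257.0, 172.2], [260.2, 170.4]]
side 15 [[253.2, 167.1], [256.9, 168.5], [260.2, 166.8]]
side 20 [[253.2, 165.9], [256.9, 167.3], [260.2, 165.5]]
side 25 [[253.2, 164.7], [256.9, 166.1], [260.2, 164.3]]
side 30 [[253.2, 163.4], [256.9, 164.8], [260.2, 163.0]]
side 35 [[253.1, 162.2], [256.9, 163.5], [260.2, 161.8]]
scene 0 [[276.8, 175.6], [278.5, 178.7], [282.4, 178.4]]
scene 15 [[277.0, 173.2], [278.7, 176.3], [282.7, 175.9]]
scene 20 [[277.1, 172.3], [278.8, 175.4], [282.8, 175.1]]
scene 25 [[277.1, 171.5], [278.9, 174.6], [282.9, 174.3]]
scene 30 [[277.2, 170.6], [278.9, 173.7], [283.0, 173.4]]
scene 35 [[277.3, 169.8], [279.0, 172.9], [283.1, 172.6]]
time_s: 7.2
position: [446.7, 136.6, 26.6]
ee_rot: [[0.088, 0.996, -0.001], [0.996, -0.088, -0.0], [-0.0, -0.001, -1.0]]
wrist_force: [0.0, 0.3, 0.2]
finger_gap: 0.0
```

No contact at 26.6 reported, so I'll keep stepping down.

```bash
python3 -m crank '[{"dp":[0,0,0.004],"angular":[0,0,0]},{"dp":[0,0,0.008],"angular":[0,0,0]},{"dp":[0,0,0.01],"angular":[0,0,0]},{"dp":[0,0,0.01],"angular":[0,0,0]}]'; python3 -m crank '[{"dp":[0,0,0.002],"angular":[0,0,0]},{"dp":[0,0,0.002],"angular":[0,0,0]}]'; python3 - <<'E'
from h import *
im,(K,R,t)=get("side");s=telemetry.read_state();p=np.array(s["position"]);q=K@(R@p+t);q=q[:2]/q[2];print(p,q,s["wrist_force"])
u,v=q.astype(int);cv2.imwrite("pics/s2.png",cv2.resize(im[v-40:v+40,u-40:u+60],None,fx=6,fy=6,interpolation=cv2.INTER_CUBIC)[:,:,::-1])
E
```

```text
time_s: 7.6
position: [446.4, 136.6, 16.6]
ee_rot: [[0.088, 0.996, -0.001], [0.996, -0.088, -0.0], [-0.0, -0.001, -1.0]]
wrist_force: [0.6, -0.3, 0.5]
finger_gap: -0.0
time_s: 7.8
position: [446.6, 136.7, 14.8]
ee_rot: [[0.088, 0.996, -0.0], [0.996, -0.088, -0.0], [-0.0, -0.0, -1.0]]
wrist_force: [0.1, 0.8, 0.0]
finger_gap: -0.1
[446.56427645 136.68143766  14.86566986] [219.47441537 177.14303349] [-0.59513996  0.13739343 -0.04564143]
```

View pics/s2.png

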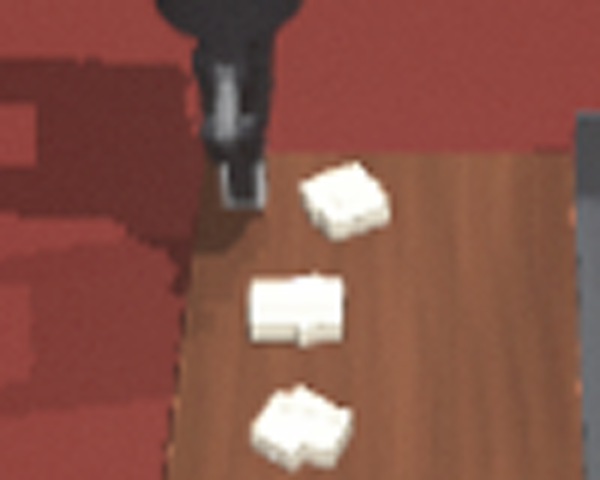

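The tip is now just above the board at roughly z 41, behind the first scrap at crop (345,200), with no contact force. I'll push at this height.

```bash
python3 -m crank '[{"dp":[0,0.006,0.001],"angular":[0,0,0]},{"dp":[0,0.012,0.001],"angular":[0,0,0]},{"dp":[0,0.018,0.001],"angular":[0,0,0]},{"dp":[0,0.024,0.001],"angular":[0,0,0]},{"dp":[0,0.03,0.001],"angular":[0,0,0]},{"dp":[0,0.036,0.001],"angular":[0,0,0]},{"dp":[0,0.042,0.001],"angular":[0,0,0]},{"dp":[0,0.048,0.001],"angular":[0,0,0]},{"dp":[0,0.054,0.001],"angular":[0,0,0]},{"dp":[0,0.06,0.001],"angular":[0,0,0]},{"dp":[0,0.066,0.001],"angular":[0,0,0]},{"dp":[0,0.072,0.001],"angular":[0,0,0]},{"dp":[0,0.078,0.001],"angular":[0,0,0]},{"dp":[0,0.084,0.001],"angular":[0,0,0]},{"dp":[0,0.09,0.001],"angular":[0,0,0]}]'
cat >> h.py <<'E'
def scraps():
    for n in("scene","side"):
        im,c=get(n);hsv=cv2.cvtColor(im,cv2.COLOR_RGB2HSV)
        for ce,s in blobs((hsv[...,2]>120)&(hsv[...,1]<75),25,500):
            X=w(c,*ce,45)
            if 400<X[0]<770 and -340<X[1]<185: print(n,np.round(ce),s[4],np.round(X))
E
python3 -c "from h import *;scraps()"
```

```text
time_s: 9.35
position: [536.7, 128.7, 13.9]
ee_rot: [[0.088, 0.996, -0.0], [0.996, -0.088, -0.0], [-0.0, -0.0, -1.0]]
wrist_force: [-1.0, -0.5, 0.1]
finger_gap: -0.3
scene [280. 178.] 135 [568. 121.]
scene [245. 182.] 146 [475.  47.]
scene [231. 201.] 131 [474. -39.]
side [258. 171.] 143 [569. 120.]
side [228. 188.] 168 [472.  46.]
side [325. 210.] 141 [747. -71.]
side [229. 208.] 172 [472. -40.]
```

The scrap is sliding, now at (568,121). I'll continue over the edge, trimmed 3 mm sideways.

```bash
python3 -m crank '[{"dp":[-0.001,0.006,0],"angular":[0,0,0]},{"dp":[-0.002,0.012,0],"angular":[0,0,0]},{"dp":[-0.003,0.018,0],"angular":[0,0,0]},{"dp":[-0.003,0.024,0],"angular":[0,0,0]},{"dp":[-0.003,0.03,0],"angular":[0,0,0]},{"dp":[-0.003,0.036,0],"angular":[0,0,0]},{"dp":[-0.003,0.042,0],"angular":[0,0,0]},{"dp":[-0.003,0.048,0],"angular":[0,0,0]},{"dp":[-0.003,0.054,0],"angular":[0,0,0]},{"dp":[-0.003,0.06,0],"angular":[0,0,0]},{"dp":[-0.003,0.066,0],"angular":[0,0,0]},{"dp":[-0.003,0.072,0],"angular":[0,0,0]},{"dp":[-0.003,0.078,0],"angular":[0,0,0]},{"dp":[-0.003,0.084,0],"angular":[0,0,0]},{"dp":[-0.003,0.09,0],"angular":[0,0,0]},{"dp":[-0.003,0.09,0],"angular":[0,0,0]}]'
python3 -c "from h import *;scraps()"
```

```text
time_s: 11.05
position: [626.7, 117.7, 13.9]
ee_rot: [[0.088, 0.996, 0.001], [0.996, -0.088, -0.0], [0.0, 0.001, -1.0]]
wrist_force: [0.1, 1.0, -0.7]
finger_gap: 0.1
scene [245. 182.] 148 [475.  48.]
scene [231. 201.] 131 [474. -39.]
side [278. 176.] 70 [628.  88.]
side [228. 188.] 170 [472.  47.]
side [325. 210.] 141 [747. -71.]
side [229. 208.] 174 [472. -40.]
```

```bash
python3 -m crank '[{"dp":[0,0,-0.05],"angular":[0,0,0]},{"dp":[-0.02,-0.045,-0.05],"angular":[0,0,0]},{"dp":[-0.039,-0.09,-0.05],"angular":[0,0,0]},{"dp":[-0.058,-0.135,-0.05],"angular":[0,0,0]},{"dp":[-0.077,-0.18,-0.05],"angular":[0,0,0]},{"dp":[-0.083,-0.195,-0.05],"angular":[0,0,0]},{"dp":[-0.083,-0.195,-0.05],"angular":[0,0,0]},{"dp":[-0.083,-0.195,-0.02],"angular":[0,0,0]},{"dp":[-0.083,-0.195,-0.005],"angular":[0,0,0]},{"dp":[-0.083,-0.195,0],"angular":[0,0,0]},{"dp":[-0.083,-0.195,0],"angular":[0,0,0]}]'
python3 -c "from h import *;scraps()"
```

```text
time_s: 12.25
position: [424.6, 52.5, 13.5]
ee_rot: [[0.087, 0.996, -0.001], [0.996, -0.087, 0.0], [0.0, -0.001, -1.0]]
wrist_force: [0.1, -0.1, 0.4]
finger_gap: 0.0
scene [245. 182.] 146 [475.  48.]
scene [231. 201.] 131 [474. -39.]
side [209. 173.] 34 [415. 125.]
side [277. 175.] 83 [627.  93.]
side [228. 188.] 172 [472.  47.]
side [325. 210.] 141 [747. -71.]
side [229. 208.] 172 [472. -40.]
```

```bash
python3 -m crank '[{"dp":[0,0.006,0],"angular":[0,0,0]},{"dp":[0,0.012,0],"angular":[0,0,0]},{"dp":[0,0.018,0],"angular":[0,0,0]},{"dp":[0,0.024,0],"angular":[0,0,0]},{"dp":[0,0.03,0],"angular":[0,0,0]},{"dp":[0,0.036,0],"angular":[0,0,0]},{"dp":[0,0.042,0],"angular":[0,0,0]},{"dp":[0,0.048,0],"angular":[0,0,0]},{"dp":[0,0.054,0],"angular":[0,0,0]},{"dp":[0,0.06,0],"angular":[0,0,0]},{"dp":[0,0.066,0],"angular":[0,0,0]},{"dp":[0,0.072,0],"angular":[0,0,0]},{"dp":[0,0.078,0],"angular":[0,0,0]},{"dp":[0,0.084,0],"angular":[0,0,0]},{"dp":[0,0.09,0],"angular":[0,0,0]},{"dp":[0,0.096,0],"angular":[0,0,0]},{"dp":[0,0.102,0],"angular":[0,0,0]},{"dp":[0,0.108,0],"angular":[0,0,0]}]'
python3 - <<'E'
from h import *
scraps()
im,c=get("side");cv2.imwrite("pics/s3.png",cv2.resize(im[130:300,180:350],None,fx=3.5,fy=3.5)[:,:,::-1])
E
```

```text
time_s: 14.15
position: [532.2, 42.8, 13.9]
ee_rot: [[0.088, 0.996, 0.0], [0.996, -0.088, -0.0], [-0.0, 0.0, -1.0]]
wrist_force: [0.2, -0.0, -0.0]
finger_gap: 0.1
scene [263. 157.] 241 [476. 170.]
scene [267. 195.] 166 [567.  40.]
scene [231. 201.] 131 [474. -39.]
side [248. 173.] 33 [537. 113.]
side [277. 175.] 83 [627.  93.]
side [260. 188.] 179 [568.  39.]
side [325. 210.] 141 [747. -71.]
side [229. 208.] 174 [472. -40.]
```

View pics/s3.png

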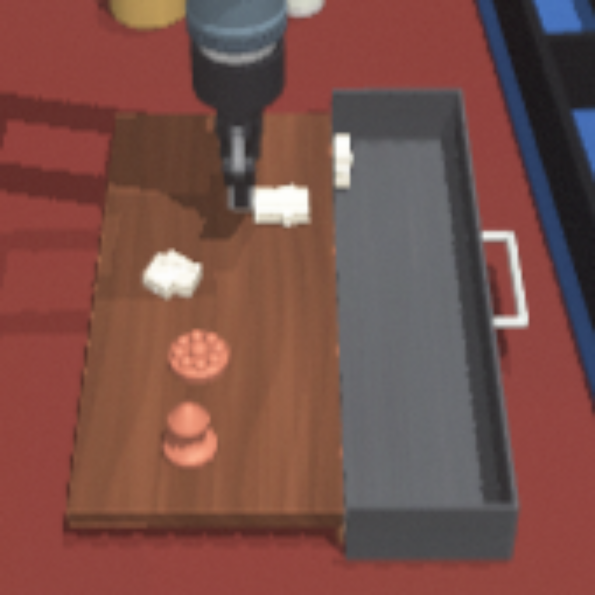

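Scrap 1 has dropped into the pan and stands on edge against the board's side at crop (343,160). Scrap 2 is against the finger at (282,205) and tracking straight. I'll take it over the edge a bit faster.

```bash
python3 -m crank '[{"dp":[0,0.008,0],"angular":[0,0,0]},{"dp":[0,0.018,0],"angular":[0,0,0]},{"dp":[0,0.03,0],"angular":[0,0,0]},{"dp":[0,0.043,0],"angular":[0,0,0]},{"dp":[0,0.056,0],"angular":[0,0,0]},{"dp":[0,0.069,0],"angular":[0,0,0]},{"dp":[0,0.082,0],"angular":[0,0,0]},{"dp":[0,0.09,0],"angular":[0,0,0]},{"dp":[0,0.09,0],"angular":[0,0,0]}]'
python3 -c "from h import *;scraps()"
```

```text
time_s: 15.2
position: [622.8, 34.7, 13.9]
ee_rot: [[0.088, 0.996, 0.001], [0.996, -0.088, -0.0], [-0.0, 0.001, -1.0]]
wrist_force: [-0.1, -0.5, -1.0]
finger_gap: 0.0
scene [231. 201.] 131 [474. -39.]
scene [275. 200.] 27 [597.  36.]
side [280. 173.] 34 [637. 104.]
side [292. 196.] 185 [661.  -5.]
side [325. 210.] 141 [747. -71.]
side [229. 208.] 174 [472. -40.]
```

Scrap 2 is in the pan. On to scrap 3 at (473,-39).

```bash
python3 -m crank '[{"dp":[0,0,-0.05],"angular":[0,0,0]},{"dp":[-0.02,-0.045,-0.05],"angular":[0,0,0]},{"dp":[-0.04,-0.09,-0.05],"angular":[0,0,0]},{"dp":[-0.06,-0.135,-0.05],"angular":[0,0,0]},{"dp":[-0.079,-0.18,-0.05],"angular":[0,0,0]},{"dp":[-0.087,-0.192,-0.05],"angular":[0,0,0]},{"dp":[-0.087,-0.192,-0.05],"angular":[0,0,0]},{"dp":[-0.087,-0.192,-0.02],"angular":[0,0,0]},{"dp":[-0.087,-0.192,-0.005],"angular":[0,0,0]},{"dp":[-0.087,-0.192,0],"angular":[0,0,0]},{"dp":[-0.087,-0.192,0],"angular":[0,0,0]}]'
python3 -m crank '[{"dp":[0,0.006,0],"angular":[0,0,0]},{"dp":[0,0.012,0],"angular":[0,0,0]},{"dp":[0,0.018,0],"angular":[0,0,0]},{"dp":[0,0.024,0],"angular":[0,0,0]},{"dp":[0,0.03,0],"angular":[0,0,0]},{"dp":[0,0.036,0],"angular":[0,0,0]},{"dp":[0,0.042,0],"angular":[0,0,0]},{"dp":[0,0.048,0],"angular":[0,0,0]},{"dp":[0,0.054,0],"angular":[0,0,0]},{"dp":[0,0.06,0],"angular":[0,0,0]},{"dp":[0,0.066,0],"angular":[0,0,0]},{"dp":[0,0.072,0],"angular":[0,0,0]},{"dp":[0,0.078,0],"angular":[0,0,0]},{"dp":[0,0.084,0],"angular":[0,0,0]},{"dp":[0,0.09,0],"angular":[0,0,0]},{"dp":[0,0.096,0],"angular":[0,0,0]},{"dp":[0,0.102,0],"angular":[0,0,0]}]'
python3 -c "from h import *;scraps()"
```

```text
time_s: 16.4
position: [423.3, -34.7, 13.5]
ee_rot: [[0.087, 0.996, -0.001], [0.996, -0.087, 0.0], [0.0, -0.001, -1.0]]
wrist_force: [0.3, -0.5, 0.2]
finger_gap: -0.4
time_s: 18.1
position: [524.6, -43.9, 13.9]
ee_rot: [[0.088, 0.996, -0.0], [0.996, -0.088, -0.0], [-0.0, -0.0, -1.0]]
wrist_force: [-0.1, -0.8, -0.6]
finger_gap: -0.2
scene [245. 173.] 380 [457.  78.]
scene [233. 205.] 27 [489. -50.]
scene [253. 207.] 131 [548. -22.]
side [247. 166.] 43 [538. 150.]
side [277. 175.] 83 [627.  93.]
side [247. 194.] 33 [528.  16.]
side [292. 196.] 185 [661.  -5.]
side [255. 202.] 120 [550. -23.]
side [325. 210.] 141 [747. -71.]
```

Scrap 3 is slipping off to the +y side of the finger. I'll back off and look.

```bash
python3 -m crank '[{"dp":[0,-0.02,0],"angular":[0,0,0]},{"dp":[0,-0.05,0],"angular":[0,0,0]},{"dp":[0,-0.05,0],"angular":[0,0,0]}]'
python3 - <<'E'
from h import *
scraps()
im,c=get("wrist");hsv=cv2.cvtColor(im,cv2.COLOR_RGB2HSV)
for ce,s in blobs((hsv[...,2]>150)&(hsv[...,1]<70),150,20000):print("wrist",np.round(ce),s,np.round(w(c,*ce,47)))
im,c=get("side");cv2.imwrite("pics/s4.png",cv2.resize(im[130:300,180:350],None,fx=3.5,fy=3.5)[:,:,::-1])
E
```

```text
time_s: 18.5
position: [469.4, -38.0, 13.1]
ee_rot: [[0.088, 0.996, -0.006], [0.996, -0.087, 0.002], [0.001, -0.006, -1.0]]
wrist_force: [-0.3, 0.1, -0.5]
finger_gap: 0.2
scene [218. 196.] 26 [430. -44.]
scene [252. 207.] 138 [547. -22.]
side [227. 166.] 38 [472. 154.]
side [277. 175.] 83 [627.  93.]
side [227. 194.] 32 [469.  20.]
side [292. 196.] 185 [661.  -5.]
side [325. 210.] 141 [747. -71.]
side [254. 202.] 167 [545. -23.]
```

View pics/s4.png

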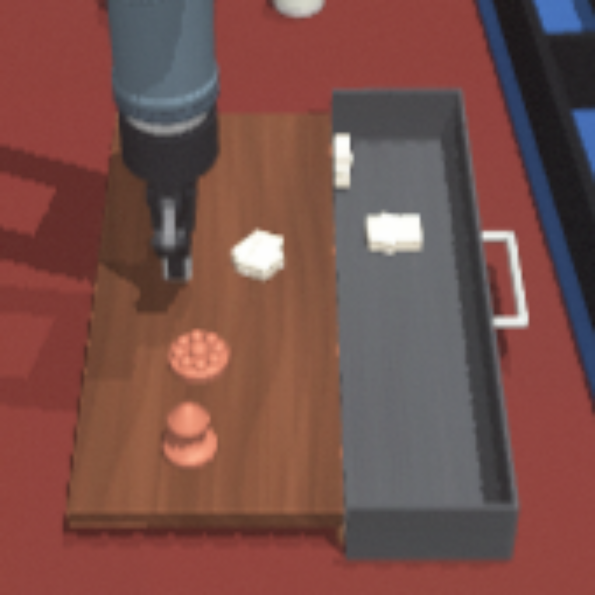

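Scrap 2 lies flat in the pan at crop (395,232). Scrap 3, at (258,255), has turned and now sits about 20 mm to +y of the finger line. I'll shift the finger 21 mm sideways, push again and check.

```bash
python3 -m crank '[{"dp":[0.021,0,0],"angular":[0,0,0]},{"dp":[0.021,0,0],"angular":[0,0,0]},{"dp":[0.021,0.01,0],"angular":[0,0,0]},{"dp":[0.021,0.02,0],"angular":[0,0,0]},{"dp":[0.021,0.03,0],"angular":[0,0,0]},{"dp":[0.021,0.04,0],"angular":[0,0,0]},{"dp":[0.021,0.046,0],"angular":[0,0,0]},{"dp":[0.021,0.052,0],"angular":[0,0,0]},{"dp":[0.021,0.058,0],"angular":[0,0,0]},{"dp":[0.021,0.064,0],"angular":[0,0,0]},{"dp":[0.021,0.07,0],"angular":[0,0,0]},{"dp":[0.021,0.076,0],"angular":[0,0,0]}]'
python3 -c "from h import *;scraps()"
```

```text
time_s: 19.9
position: [552.3, -25.2, 13.9]
ee_rot: [[0.088, 0.996, 0.0], [0.996, -0.088, 0.0], [0.0, 0.0, -1.0]]
wrist_force: [0.2, -0.3, 0.4]
finger_gap: -0.1
scene [258. 172.] 357 [494. 103.]
scene [263. 213.] 151 [588. -25.]
side [257. 161.] 39 [571. 172.]
side [277. 175.] 83 [627.  93.]
side [257. 189.] 35 [559.  34.]
side [292. 196.] 185 [661.  -5.]
side [269. 202.] 183 [589. -26.]
side [325. 210.] 141 [747. -71.]
```

```bash
python3 -m crank '[{"dp":[0,0.006,0],"angular":[0,0,0]},{"dp":[0,0.014,0],"angular":[0,0,0]},{"dp":[0,0.024,0],"angular":[0,0,0]},{"dp":[0,0.036,0],"angular":[0,0,0]},{"dp":[0,0.049,0],"angular":[0,0,0]},{"dp":[0,0.062,0],"angular":[0,0,0]},{"dp":[0,0.067,0],"angular":[0,0,0]},{"dp":[0,0.067,0],"angular":[0,0,0]},{"dp":[0,0.067,0],"angular":[0,0,0]}]'
python3 -m crank '[{"dp":[0,0,-0.04],"angular":[0,0,0]},{"dp":[0,-0.03,-0.08],"angular":[0,0,0]},{"dp":[0,-0.07,-0.12],"angular":[0,0,0]},{"dp":[0,-0.12,-0.16],"angular":[0,0,0]},{"dp":[0,-0.16,-0.2],"angular":[0,0,0]},{"dp":[0,-0.16,-0.2],"angular":[0,0,0]},{"dp":[0,-0.16,-0.2],"angular":[0,0,0]}]'
python3 - <<'E'
from h import *
scraps()
a=[]
for n,y,x in(("side",(130,300),(180,350)),("scene",(140,310),(160,340))):
    im,c=get(n);a.append(cv2.resize(im[y[0]:y[1],x[0]:x[1]],(400,400)))
    for th in("tin","jar","bowl","brush","rosette","finial"):
        r=cams.place_of(n,th)[:1]
        if r:print(n,th,round(r[0]["score"],2),np.round(r[0]["point"][::-1]))
cv2.imwrite("pics/s5.png",np.hstack(a)[:,:,::-1])
im,c=get("side")
for p in((277,175),(292,196)):print(p,np.round(w(c,*p,17)))
E
```

```text
time_s: 20.9
position: [618.1, -30.9, 13.6]
ee_rot: [[0.088, 0.996, -0.001], [0.996, -0.088, 0.0], [0.0, -0.001, -1.0]]
wrist_force: [0.6, -0.3, 0.2]
finger_gap: 0.2
time_s: 21.6
position: [458.1, -16.8, 217.2]
ee_rot: [[0.088, 0.996, 0.005], [0.996, -0.088, -0.002], [-0.001, 0.005, -1.0]]
wrist_force: [-0.2, -0.8, 0.1]
finger_gap: -0.2
side [277. 175.] 83 [627.  93.]
side [292. 203.] 363 [655. -33.]
side [325. 210.] 141 [747. -71.]
side tin 0.69 [225. 134.]
side jar 0.94 [266. 132.]
side bowl 0.96 [300. 337.]
side brush 0.77 [198. 346.]
side rosette 0.59 [237. 231.]
side finial 0.59 [230. 258.]
scene tin 0.66 [294. 116.]
scene jar 0.77 [326. 138.]
scene bowl 0.98 [198. 337.]
scene brush 0.85 [132. 292.]
scene rosette 0.64 [214. 229.]
scene finial 0.72 [199. 246.]
(277, 175) [631. 128.]
(292, 196) [666.  25.]
```

View pics/s5.png

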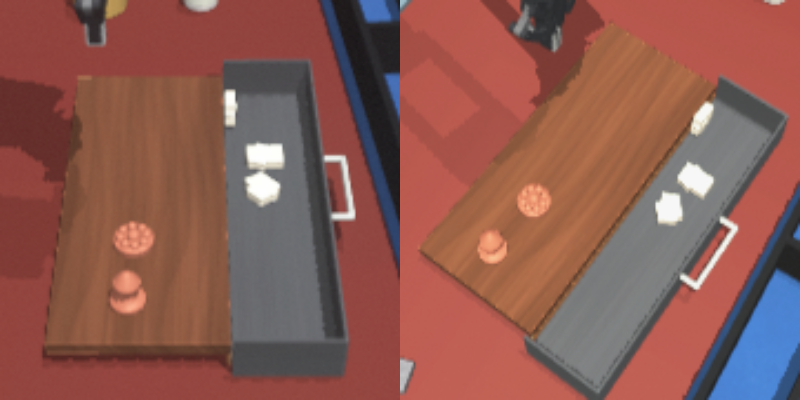

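All three scraps are in the pan. Two lie flat at (265,156) and (263,188), and one stands on edge against the board side at (230,108). The castings haven't moved. I'll triangulate the standing one to confirm its height and x.

```bash
python3 - <<'E'
from h import *
P=[];uv=[]
for n,(x0,x1,y0,y1) in(("side",(270,285,160,190)),("scene",(285,305,175,205))):
    im,(K,R,t)=get(n);hsv=cv2.cvtColor(im[y0:y1,x0:x1],cv2.COLOR_RGB2HSV)
    b=max(blobs((hsv[...,2]>130)&(hsv[...,1]<75),5,900),key=lambda b:b[1][4]);print(n,b[0]+[x0,y0],b[1])
    P.append(K@np.c_[R,t]);uv.append(b[0]+[x0,y0])
X=cv2.triangulatePoints(P[0],P[1],uv[0],uv[1]);print((X[:3]/X[3]).ravel())
# board far edge line under rough corners
im,c=get("side")
for p in((273,163),(276,275)):print(np.round(w(c,*p,36)))
E
```

```text
side [277.28395062 175.37037037] [ 5  8  6 16 81]
scene [295.69473684 189.86315789] [ 6  8 11 15 95]
[631.81578598 121.81836037  20.44974622]
[622. 167.]
[ 582. -282.]
```

```bash
python3 -c "from rig import env;print(env.hand_in())"
```

```text
the job is handed in; nothing more can be done
None
```

I swept all three scraps off the board's far edge with closed fingers, and the last pictures show all three in the pan. I handed the job in at about 22 s of robot time; it gives no verdict.

**Scraps:** Two lie flat on the pan floor. The third stands on edge against the board's side. I triangulated its centre at about 20 mm above the bench and about 14 mm past the board's edge, so it is inside the limits.

**Everything else:** The rosette and finial look upright and in place. The tin, jar, bowl and brush were detected within about 3 pixels of where they started. That check is only as good as the detector, because I didn't measure their shifts in mm. The arm is raised clear of everything.

**What went wrong on the way:**
- **Missed push:** The first push passed over scrap 1 without touching it, because the real fingertips sat about 25 mm higher than the reported tool position. I lowered the path by that amount, and no contact force showed.
- **Slipped scrap:** Scrap 3 slid off to one side partway across, so I backed off, shifted 21 mm sideways and pushed it again.

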